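# Lift a boiled egg from the egg cooker with tongs and hold it over the bowl to drip

### The job

The eggs in the egg cooker are done and hot: pick up the kitchen tongs, close them gently on the egg nearest the robot, and lift it out, leaving the other two eggs standing in their cups and never touching an egg with the gripper itself. Then hold the egg in the tongs above the middle of the larger bowl, clear of its rim, so that it can drip off; finish holding it still there, without putting it down or letting go.

Things in the scene. Friction and masses are not known exactly. Their poses are not given: they have to be found in the camera images.
- tongs: kitchen tongs: two steel arms, dark soft grips, dark jaws; lying on their side on the worktop, arms spread level. 277 mm long with the pull ring (40 mm behind the hinge), 24 mm high as they lie, 0.095 kg, balanced 118 mm from the hinge. Origin: on the hinge pin, at the underside; x runs along the middle from hinge to jaws, y to the left arm, z up. The jaws end 236 mm from the hinge
- tongs_grip (a point): the place to hold the tongs: midway between the two soft grips (84 mm long, 24 mm deep, flat outsides), 120 mm from the hinge, 12 mm above the underside; axes as the tongs'. Width over the grips here: 59 mm with the jaws fully open, 43 mm when they bear on an egg; 1 mm here is 1.8 mm between the jaws
- tongs_tip (a point): midway between the jaws, 215 mm from the hinge, 12 mm above the underside; axes as the tongs'. The jaws are shallow vees, hollow towards each other, 36 mm long and 24 mm deep, that centre an egg in height. Open, 67 mm lie between their nearest edges and 90 mm over their outsides
- jaw_left (a joint): turn of each arm from fully open (0 rad); about 0.063 = shut on an egg, 0.146 = fully shut. Both arms turn alike and are sprung open: on the soft grips it takes 7.5 N from each side to begin closing and 9 N to shut them on an egg, so a hold that closes them a few mm carries the tongs with the jaws still open. A 30 N grip then presses each jaw on the egg with about 12 N, 60 N with 28 N
- egg_cooker: round white egg cooker, lid off, 172 mm in diameter, fixed. Flat steel deck at a height of 50 mm with three round grey cups standing on it in a triangle, each 42 mm outside, its rim 66 mm above the worktop, 46 mm from the middle of the cooker. Origin: centre of its underside; x points from the cup nearest the robot through the middle of the cooker (that cup is at x = -46 mm, the others at x = +23 mm, y = +-40 mm)
- egg: the egg to take, standing in the cup nearest the robot: brown hen's egg, 44 mm thick, 57 mm tall, 0.06 kg; it cracks if each jaw presses with over 50 N. Origin: lowest point of its blunt end; z up through the pointed end. It stands 10 mm deep in the cup, its widest part 22 mm above its origin, 78 mm above the worktop
- egg_mid (a point): middle of the egg to take, 26 mm above its lowest point
- egg_b: another egg alike, in the cup at the far left of the cooker, to be left standing
- egg_c: another egg alike, in the cup at the far right of the cooker, to be left standing
- prep_bowl: the larger bowl, to hold the egg over: round, white with a coloured band, 114 mm in diameter, 54 mm high, empty and loose. Origin: centre of its underside
- pinch_bowl: the smaller bowl, not used: round, plain, 85 mm in diameter, 40 mm high, loose. Origin: centre of its underside
- salt_shaker: salt shaker, 44 mm in diameter, 90 mm high, standing loose on the worktop; to be left standing. Origin: centre of its underside
Things that resemble listed ones, but are neither listed nor needed, are in the scene too. What is shaped like the prep_bowl but pink or turquoise is not meant. Leave any red look-alike of the egg_cooker alone.

How it is judged:
By the outcome, as a careful person would: the job done as asked, in the order asked, and still so for the second after the job is handed in, while the arm keeps its last pose, push and grip.
It also fails if it takes over 48 s, if anything falls off the work surface, if the arm or the gripper's body presses on something with over 40 N, if the wrist force passes 120 N, or if a joint passes its speed limit or range.

### The arm

A 6-joint arm with a two-finger parallel gripper is mounted at the origin on a cart in front of the work surface, level with it; the furniture and walls round the work are solid. World frame = base frame: x ahead of the robot, y to its left, z up, the work surface at z = 0. Lengths are in m, angles in degrees, forces in N, time in s.
With the tool pointing down it reaches from about 0.35 to 0.875 m from the base axis. Payload 4.2 kg.
Tool frame: the origin (TCP) lies between the finger pads; the fingertips stand 8 mm ahead of it and the grasp point (between the pads) lies 11 mm behind it; z points along the fingers, y is the line along which they close (so a half turn about z gives the same grasp; the last joint's range is limited). The gripper opens to 87 mm and grips with 3 to 60 N. Pads are 19 mm wide; open, the fingers measure 117 mm over their backs; the gripper's body (75 mm by 190 mm) begins 51 mm behind the grasp point.
Start: joints at [82.082, 22.042, 0.453, 0, -68.411, -14.817], TCP at [0.242, 0.576, 0.231] pointing down, gripper open.
Joint ranges: [-179.83, 179.83], [-69.29, 118.12], [-61.27, 80.66], [-181.25, 117.63], [-171.15, -9.14], [-177.46, 177.46]. Speed limits (degrees/s): [159.86, 159.86, 180, 180, 180, 180].

### API

Orientations are given as a 3x3 rotation matrix whose columns are the frame's x, y, z axes.
In Python, from station import sense, capture, camera_model, finish_job, find_in gives the robot as it stands. The module is installed in compiled form; this text tells all that it offers.
- The arm moves only by the tool arm_command, never from a script. Its argument "motion" is a list of rows, each a list of 7 numbers: the finger opening in mm, from 0 to 87, then the shift along the tool's x, y, z in mm, then the turn, a rotation vector about the tool's x, y, z in rad. In form: [[jaw, dx, dy, dz, rx, ry, rz], ...]. A call has 1 to 8 rows; each row shifts and turns the commanded pose from where the row before left it, along the tool's axes as they then stand; what a row does not reach is not made up. A row lasts 1/10 s, in which the tool goes at most 50 mm and 8.59 degrees, less where a joint would pass 70% of its speed; a pose out of reach is approached as far as the arm can. A call with a gripper value outside its range is refused whole. The fingers move at their own pace and stop on an object; the grip force is fixed at half the most. Time passes only in rows, so rows that do not move let the fingers close. It gives the time, the measured TCP pose, the force, the opening and the grip force at its end, in the units of the state.
- sense(): the state, without advancing time (a new reading comes with each control period).
- capture(name): name is "side" or "top" or "wrist"; returns the picture (400x640x3 uint8, red, green, blue); there is no depth.
- camera_model(name): a dict with "fx", "fy", "cx", "cy" (pixels), "R" (3x3) and "t" (3): a world point X has camera coordinates R X + t. Camera axes: x right, y down, z forward; pixel columns grow to the right and rows downward; lengths in m; the calibration is good to about 2 mm. The wrist camera is an equidistant fisheye: a pixel r from the principal point sees the ray r / f radians off the axis. A picture is of the moment at which its call begins: read the wrist's pose just before it. camera_model takes no time and is no camera call; for the wrist camera it gives the pose at the moment of the call.
- finish_job(): hands the job in; it is judged then, once.
Trained networks look in the newest picture that a camera, given by its name, has taken for a name from the list of things; names that differ only in an ending like _2 or _b are one class to them, and where a whole thing is asked for, a point or a joint stands for the part that bears it (a point fixed in the world has none). Each returns a list of dicts, best first, with "p" (0 to 1); they miss things now and then, are a little off and sometimes report something else, mostly with a low value. They report only what shows in the picture. A call takes as long as a camera call. They do not tell look-alikes from the thing itself.
- find_in(target, camera): "location" ([row, column] in pixels, amid what is visible of it).
The state is a dict: "time_s": time; "joints": joint angles; "joint_velocities": joint speeds; "effort": joint torques, N m; "tcp_pos": TCP position; "ee_rot": TCP orientation; "wrist_force": force on the tool from outside, world axes, zero at the start; "moment": the same for the moment, N m; "gripper_width": opening from 0.0 (shut) to 1.0 (fully open); "gripper_force": force on a finger pad.
Only numpy, scipy, OpenCV 4.12 (cv2) and the standard library are available. Lean on these libraries where they do the work, as an engineer would, in place of code of your own. Each camera call takes 0.05 s, during which the arm holds its last target. There are 200 camera calls.

## Working session

There is one attempt and no reset: what is moved stays moved. The work goes in short steps, Python scripts to look and compute and a tool call to move; the robot and the scene stay as the last step left them, time stands still between calls to the robot, and variables do not carry over. Pictures are saved under pics/ and viewed, at most 13 in all, crops included, and the job is handed in when it is done.

Besides the shell and the picture viewer there is one more tool, called by a JSON object that holds its "method" and its "body", one argument or row to a line. arm_command: Moves the arm, as the interface text tells. Its arguments: {"type":"object","properties":{"motion":{"type":"array"}},"required":["motion"]}

```bash
mkdir -p pics; cat > h.py <<'E'
import numpy as np, cv2
from station import *
def ray(cam,row,col,m=None):
    m=m or camera_model(cam); R=np.array(m['R']);t=np.array(m['t'])
    u=(col-m['cx'])/m['fx'];v=(row-m['cy'])/m['fy']
    if cam=='wrist':
        r=np.hypot(u,v); d=np.array([u/r*np.sin(r),v/r*np.sin(r),np.cos(r)]) if r>1e-9 else np.array([0,0,1.])
    else: d=np.array([u,v,1.])
    return -R.T@t, R.T@d
def onz(cam,row,col,z,m=None):
    o,d=ray(cam,row,col,m); return o+d*(z-o[2])/d[2]
def snap(cam,name):
    im=capture(cam); cv2.imwrite(f'pics/{name}.png',im[:,:,::-1]); return im
E
python3 - <<'E'
from h import *
Z=dict(tongs=.012,egg_cooker=.05,egg=.08,prep_bowl=.04,pinch_bowl=.03,salt_shaker=.06,tongs_grip=.012,tongs_tip=.012)
a=[snap(c,c+'0') for c in('top','side')]
cv2.imwrite('pics/both.png',cv2.resize(np.vstack(a),None,fx=.75,fy=.75)[:,:,::-1])
for c in('top','side'):
    for n in Z:
        for r in find_in(n,c)[:5]:
            print(c,n,round(r['p'],2),np.round(r['location']),np.round(onz(c,*r['location'],Z[n]),3))
E
```

```text
top tongs 0.65 [243. 244.] [0.361 0.262 0.012]
top egg_cooker 0.84 [187. 328.] [ 0.577 -0.003  0.05 ]
top egg_cooker 0.57 [168. 309.] [0.658 0.067 0.05 ]
top egg 0.62 [186. 321.] [0.56 0.02 0.08]
top egg 0.5 [170. 309.] [0.626 0.064 0.08 ]
top prep_bowl 0.84 [247. 469.] [ 0.373 -0.472  0.04 ]
top prep_bowl 0.77 [186. 395.] [ 0.605 -0.241  0.04 ]
top prep_bowl 0.76 [177. 438.] [ 0.656 -0.395  0.04 ]
top pinch_bowl 0.6 [216. 427.] [ 0.493 -0.347  0.03 ]
top salt_shaker 0.6 [228. 388.] [ 0.419 -0.211  0.06 ]
top tongs_grip 0.68 [225. 242.] [0.428 0.277 0.012]
top tongs_tip 0.59 [225. 245.] [0.429 0.269 0.012]
top tongs_tip 0.2 [213. 427.] [ 0.516 -0.35   0.012]
side tongs 0.81 [188. 316.] [0.488 0.293 0.012]
side egg_cooker 0.93 [170. 298.] [0.418 0.419 0.05 ]
side egg_cooker 0.6 [211. 354.] [ 0.587 -0.05   0.05 ]
side egg 0.62 [198. 362.] [ 0.625 -0.004  0.08 ]
side egg 0.45 [188. 359.] [0.633 0.09  0.08 ]
side prep_bowl 0.83 [242. 370.] [ 0.6   -0.256  0.04 ]
side prep_bowl 0.65 [266. 399.] [ 0.651 -0.407  0.04 ]
side prep_bowl 0.61 [290. 300.] [ 0.37  -0.481  0.04 ]
side pinch_bowl 0.77 [264. 340.] [ 0.492 -0.356  0.03 ]
side salt_shaker 0.87 [239. 317.] [ 0.436 -0.251  0.06 ]
side tongs_grip 0.76 [189. 310.] [0.459 0.276 0.012]
side tongs_grip 0.41 [182. 311.] [0.47  0.367 0.012]
side tongs_tip 0.88 [189. 311.] [0.465 0.283 0.012]
```

View pics/top0.png

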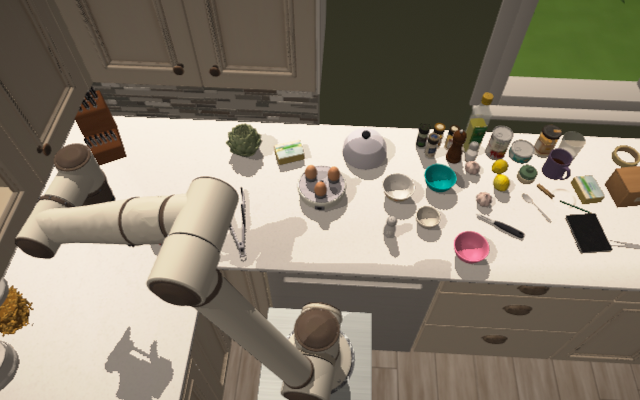

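View pics/side0.png

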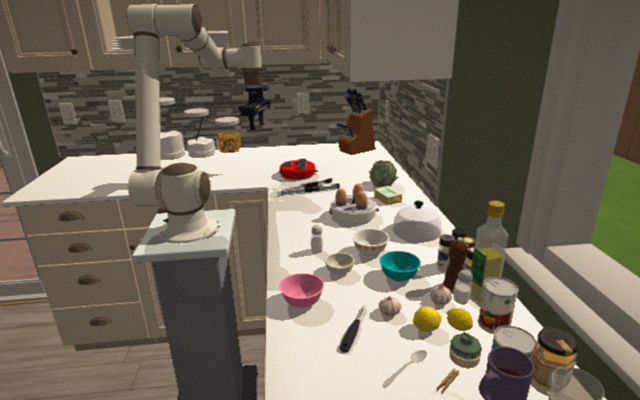

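The top view shows the white cooker at (322,186) with eggs at (320,189), (311,172) and (334,175), and the tongs at (240,225), partly hidden by the arm. The side view also shows the red cooker at (298,170).

Candidates in the top view:
- **Bowls:** white with a band (398,187) is the one to use; turquoise (440,179) and pink (471,247) are not meant; plain small bowl (428,217).
- **Cookers:** white (322,186) is the one to use; the red one is to be left alone.

Next, a close crop of both choices and a wrist view.

```bash
python3 - <<'E'
from h import *
a=cv2.imread('pics/side0.png')[160:280,260:420]; b=cv2.imread('pics/top0.png')[150:270,220:440]
w=snap('wrist','wrist0')[:,:,::-1]
A=cv2.resize(a,(400,300),interpolation=3);B=cv2.resize(b,(400,218),interpolation=3)
B=np.vstack([B,np.zeros((82,400,3),np.uint8)])
W=cv2.resize(w,(480,300)); out=np.zeros((600,800,3),np.uint8); out[:300,:400]=A; out[:300,400:]=B; out[300:,:480]=W
cv2.imwrite('pics/crop1.png',out)
for n in('tongs','tongs_grip','tongs_tip','egg_cooker','egg'):
    z=.08 if n=='egg' else .05 if n=='egg_cooker' else .012
    for r in find_in(n,'wrist')[:4]: print(n,round(r['p'],2),np.round(r['location']),np.round(onz('wrist',*r['location'],z),3))
s=sense();print(s['ee_rot'],s['time_s'])
m=camera_model('wrist');print(m,-np.array(m['R']).T@m['t'])
E
```

```text
tongs 0.57 [ 18. 490.] [0.356 0.278 0.012]
tongs_grip 0.57 [ 10. 493.] [0.365 0.267 0.012]
tongs_tip 0.96 [ 14. 490.] [0.36  0.275 0.012]
egg_cooker 0.77 [ 37. 315.] [0.389 0.518 0.05 ]
egg 0.55 [ 10. 477.] [0.359 0.34  0.08 ]
[[ 9.22302571e-01 -3.86468586e-01  2.28938296e-05]
 [-3.86468586e-01 -9.22302570e-01  2.85943180e-05]
 [ 1.00642322e-05 -3.52203590e-05 -9.99999999e-01]] 1.2
{'fx': 309.70691628693146, 'fy': 309.70691628693146, 'cx': 317.6003233699862, 'cy': 196.62493290167598, 'R': array([[-3.88022137e-01, -9.21649712e-01, -7.93613809e-04],
       [-8.92441811e-01,  3.75510031e-01,  2.50079646e-01],
       [-2.30187824e-01,  9.77446929e-02, -9.68224943e-01]]), 't': array([ 0.62544294, -0.03072599,  0.38917638])} [0.30484821 0.5499373  0.38499058]
```

View pics/crop1.png

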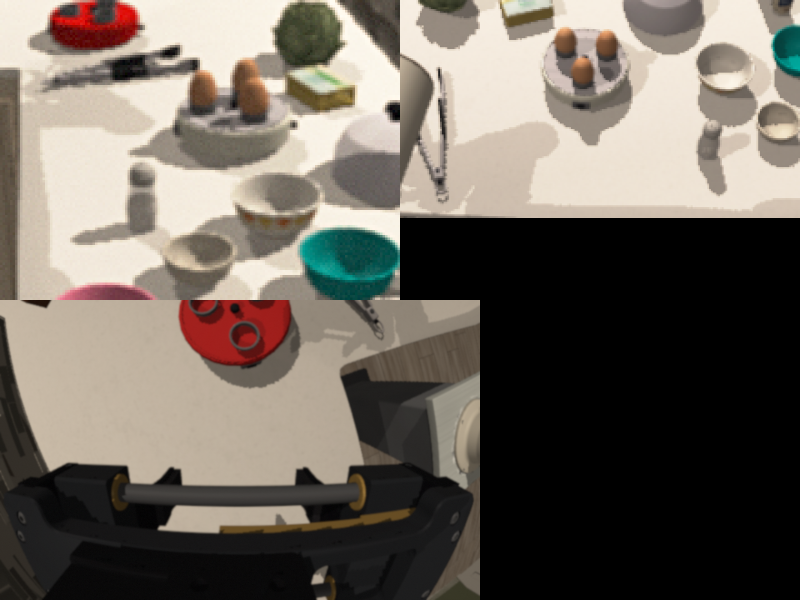

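The crop shows the floral-band white bowl (the prep_bowl), the white cooker with three brown eggs, and the tongs with their ring towards the robot and jaws away. The wrist view shows the red look-alike and the ring end. Moving over the tongs now.

{"method": "arm_command", "body": {
  "motion": [
    [87, 32, 32, -4, 0, 0, 0],
    [87, 32, 32, -4, 0, 0, 0],
    [87, 32, 32, -4, 0, 0, 0],
    [87, 32, 32, -4, 0, 0, 0],
    [87, 32, 32, -4, 0, 0, 0],
    [87, 32, 32, 0, 0, 0, 0],
    [87, 32, 32, 0, 0, 0, 0]
  ]
}}

```text
time_s: 1.9
tcp_pos: [0.3619, 0.2816, 0.2511]
ee_rot: [[0.923, -0.386, 0.001], [-0.386, -0.923, 0.001], [0.0, -0.001, -1.0]]
wrist_force: [1.7, 0.3, -0.2]
gripper_width: 1.0
gripper_force: 0.0
```

{"method": "arm_command", "body": {
  "motion": [
    [87, 0, 0, 0, 0, 0, -0.132],
    [87, 0, 0, 0, 0, 0, -0.132],
    [87, 0, 0, 0, 0, 0, -0.132],
    [87, 0, 0, 0, 0, 0, 0],
    [87, 0, 0, 0, 0, 0, 0]
  ]
}}

```text
time_s: 2.4
tcp_pos: [0.3615, 0.2833, 0.2506]
ee_rot: [[1.0, -0.004, 0.0], [-0.004, -1.0, 0.0], [0.0, -0.0, -1.0]]
wrist_force: [-0.4, 0.4, 0.2]
gripper_width: 1.001
gripper_force: 0.0
```

```bash
python3 - <<'E'
from h import *
s=sense();print(s['ee_rot'],s['tcp_pos'],s['time_s'],s['joints'])
w=snap('wrist','wrist1')
for c in('wrist',):
  for n in('tongs','tongs_grip','tongs_tip','egg_cooker','egg'):
    z=.08 if n=='egg' else .05 if n=='egg_cooker' else .012
    for r in find_in(n,c)[:4]: print(n,round(r['p'],2),np.round(r['location']),np.round(onz(c,*r['location'],z),3))
E
```

```text
[[ 9.99993700e-01 -3.54844674e-03  8.73855743e-05]
 [-3.54845851e-03 -9.99993695e-01  1.34866929e-04]
 [ 8.69064552e-05 -1.35176164e-04 -9.99999987e-01]] [0.36151194 0.28327337 0.25063879] 2.4 [ 5.84429688e+01  4.72277170e+00 -1.97121972e+01  2.44244093e-04
 -6.55558262e+01  3.13536184e+01]
tongs 0.85 [100. 318.] [0.454 0.282 0.012]
tongs_grip 0.96 [ 94. 318.] [0.461 0.283 0.012]
tongs_tip 0.67 [100. 316.] [0.454 0.285 0.012]
egg_cooker 0.96 [ 28. 499.] [0.562 0.049 0.05 ]
egg_cooker 0.77 [136. 153.] [0.417 0.491 0.05 ]
egg 0.7 [ 35. 532.] [0.553 0.016 0.08 ]
egg 0.51 [  5. 549.] [ 0.606 -0.022  0.08 ]
```

View pics/wrist1.png

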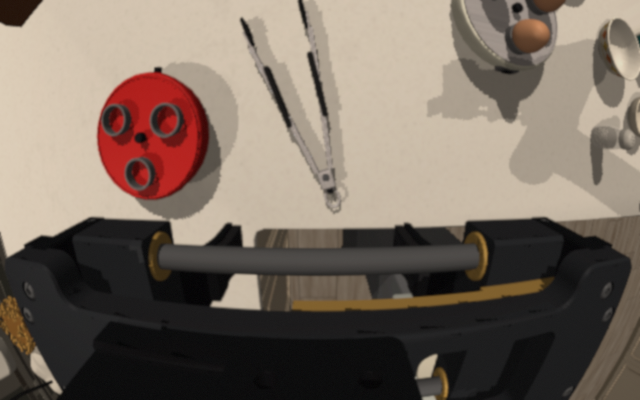

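The view shows the tongs with the hinge at (327,182), the left grip spanning (268,70)-(290,122), the right grip (311,55)-(324,118) and the jaws at the top. The red cooker is at (150,135), and the wanted egg is at (530,37).

```bash
python3 - <<'E'
from h import *
im=cv2.imread('pics/wrist1.png')
g=cv2.cvtColor(im,6)
cv2.imwrite('pics/t1.png',cv2.resize(im[0:220,220:360],(509,600*4//3*0+800)[:1]+(600,) if 0 else (382,600),interpolation=cv2.INTER_CUBIC))
for n,p,z in[('hinge',(182,327),.02),('Lg far',(70,268),.02),('Lg near',(122,290),.02),('Rg far',(55,311),.02),('Rg near',(118,324),.02),('ring',(205,336),.012),('Ltip',(19,243),.02)]:
    print(n,np.round(onz('wrist',*p,z),4))
E
```

```text
hinge [0.3499 0.2716 0.02  ]
Lg far [0.4923 0.3443 0.02  ]
Lg near [0.426  0.3174 0.02  ]
Rg far [0.5101 0.2912 0.02  ]
Rg near [0.4306 0.2755 0.02  ]
ring [0.3172 0.2593 0.012 ]
Ltip [0.563  0.3772 0.02  ]
```

View pics/t1.png

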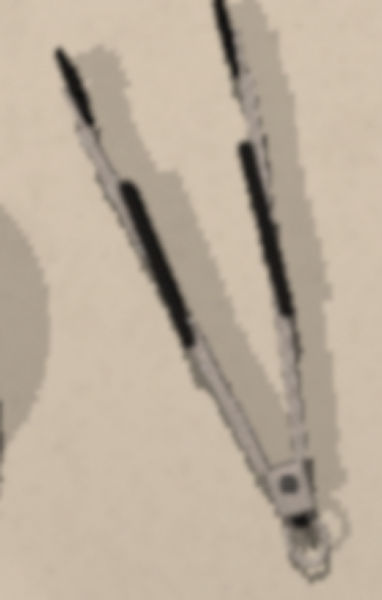

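The hinge pin is at pixel (326,178) and the grip mid-lengths are at (278,97) and (318,84). That puts the grip point at about (0.467, 0.308) with a yaw of 18° and 116 mm from the hinge, which fits the given 120. Approaching.

{"method": "arm_command", "body": {
  "motion": [
    [87, 26, -6, 33, 0, 0, 0],
    [87, 26, -6, 33, 0, 0, 0],
    [87, 27, -6, 33, 0, 0, 0],
    [87, 27, -6, 33, 0, 0, 0],
    [87, 0, 0, 0, 0, 0, -0.105],
    [87, 0, 0, 0, 0, 0, -0.105],
    [87, 0, 0, 0, 0, 0, -0.105],
    [87, 0, 0, 0, 0, 0, 0]
  ]
}}

```text
time_s: 3.5
tcp_pos: [0.4677, 0.3073, 0.1182]
ee_rot: [[0.951, 0.309, -0.0], [0.309, -0.951, -0.0], [-0.0, 0.0, -1.0]]
wrist_force: [-0.6, 0.2, 0.5]
gripper_width: 1.001
gripper_force: 0.0
```

```bash
python3 - <<'E'
from h import *
s=sense();print(s['ee_rot'],s['tcp_pos'],s['time_s'])
w=snap('wrist','wrist2')
m=camera_model('wrist');R=np.array(m['R']);t=np.array(m['t'])
def proj(X):
    c=R@X+t; th=np.arctan2(np.hypot(c[0],c[1]),c[2]); k=th/np.hypot(c[0],c[1])*m['fx']; return m['cy']+c[1]*k,m['cx']+c[0]*k
print('grip px',proj(np.array([.467,.308,.02])))
for n in('tongs','tongs_grip','tongs_tip','egg_cooker','egg'):
    z=.08 if n=='egg' else .05 if n=='egg_cooker' else .012
    for r in find_in(n,'wrist')[:4]: print(n,round(r['p'],2),np.round(r['location']),np.round(onz('wrist',*r['location'],z),3))
E
```

```text
[[ 9.51209761e-01  3.08544770e-01 -3.38945939e-04]
 [ 3.08544595e-01 -9.51209755e-01 -4.84545000e-04]
 [-4.71912509e-04  3.56323997e-04 -9.99999825e-01]] [0.46765831 0.30726054 0.11816567] 3.5
grip px (np.float64(200.86350084800543), np.float64(316.41723063056105))
tongs 0.56 [174. 343.] [0.494 0.293 0.012]
tongs_grip 0.64 [171. 294.] [0.484 0.333 0.012]
tongs_tip 0.68 [175. 342.] [0.493 0.294 0.012]
egg_cooker 0.77 [171. 584.] [0.582 0.07  0.05 ]
egg_cooker 0.67 [166. 107.] [0.448 0.491 0.05 ]
egg_cooker 0.57 [321. 630.] [ 0.436 -0.221  0.05 ]
egg 0.95 [143. 624.] [0.623 0.055 0.08 ]
egg 0.78 [226. 616.] [0.548 0.018 0.08 ]
egg 0.43 [178. 639.] [0.605 0.005 0.08 ]
```

View pics/wrist2.png

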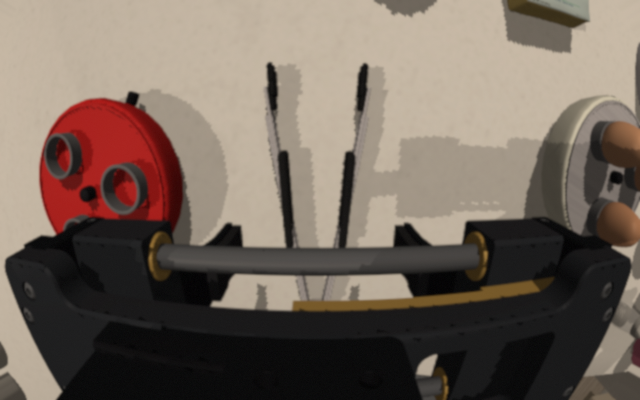

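The tongs lie symmetric about column 317: jaw ends at (271,64) and (364,64), front ends of the grips at (283,152) and (349,152). Checking the distance along them.

```bash
python3 - <<'E'
from h import *
s=sense();R=np.array(s['ee_rot']);p=np.array(s['tcp_pos'])
for n,q in dict(Ltip=(64,271),Rtip=(64,364),Lg=(152,283),Rg=(152,349),Ln=(242,291),Rn=(242,343)).items():
    for z in(.024,.012): print(n,z,np.round((R.T@(onz('wrist',*q,z)-p))*1000,1))
E
```

```text
Ltip 0.024 [113.7 -36.9  94.8]
Ltip 0.012 [115.9 -38.7 106.8]
Rtip 0.024 [113.6  37.3  94.8]
Rtip 0.012 [115.8  39.1 106.8]
Lg 0.024 [ 41.7 -27.9  94.7]
Lg 0.012 [ 40.4 -29.2 106.7]
Rg 0.024 [41.6 25.6 94.7]
Rg 0.012 [ 40.3  26.8 106.7]
Ln 0.024 [-36.5 -23.2  94.7]
Ln 0.012 [-41.6 -24.3 106.7]
Rn 0.024 [-36.6  22.2  94.7]
Rn 0.012 [-41.6  23.2 106.7]
```

This matches the expected 116 and 42 mm. Descending to TCP z = 11 mm and closing to 54 mm, so the jaws stay open.

{"method": "arm_command", "body": {
  "motion": [
    [87, 0, 0, 40, 0, 0, 0],
    [87, 0, 0, 40, 0, 0, 0],
    [87, 0, 0, 20, 0, 0, 0],
    [87, 0, 0, 7, 0, 0, 0],
    [87, 0, 0, 0, 0, 0, 0],
    [54, 0, 0, 0, 0, 0, 0],
    [54, 0, 0, 0, 0, 0, 0],
    [54, 0, 0, 0, 0, 0, 0]
  ]
}}

```text
time_s: 4.6
tcp_pos: [0.4681, 0.3078, 0.0129]
ee_rot: [[0.951, 0.309, 0.002], [0.309, -0.951, 0.002], [0.002, -0.001, -1.0]]
wrist_force: [-0.7, -0.8, 0.1]
gripper_width: 0.811
gripper_force: 0.0
```

{"method": "arm_command", "body": {
  "motion": [
    [54, 0, 0, 0, 0, 0, 0],
    [54, 0, 0, 0, 0, 0, 0],
    [54, 0, 0, 0, 0, 0, 0],
    [54, 0, 0, 0, 0, 0, 0]
  ]
}}

```text
time_s: 5.0
tcp_pos: [0.4682, 0.308, 0.0123]
ee_rot: [[0.951, 0.31, 0.002], [0.31, -0.951, 0.001], [0.002, -0.001, -1.0]]
wrist_force: [-1.0, 0.4, 4.9]
gripper_width: 0.633
gripper_force: 8.9
```

{"method": "arm_command", "body": {
  "motion": [
    [54, 0, 0, -8, 0, 0, 0],
    [54, 0, 0, -20, 0, 0, 0],
    [54, 0, 0, -30, 0, 0, 0],
    [54, 0, 0, -30, 0, 0, 0],
    [54, 0, 0, -30, 0, 0, 0],
    [54, 0, 0, -30, 0, 0, 0],
    [54, 0, 0, -30, 0, 0, 0],
    [54, 0, 0, -15, 0, 0, 0]
  ]
}}

```text
time_s: 5.8
tcp_pos: [0.4679, 0.3073, 0.2074]
ee_rot: [[0.951, 0.309, 0.002], [0.309, -0.951, 0.002], [0.003, -0.001, -1.0]]
wrist_force: [-0.4, -0.1, -1.4]
gripper_width: 0.627
gripper_force: 7.4
```

{"method": "arm_command", "body": {
  "motion": [
    [54, 0, 0, 0, 0, 0, 0.06],
    [54, 0, 0, 0, 0, 0, 0.085],
    [54, 0, 0, 0, 0, 0, 0.085],
    [54, 0, 0, 0, 0, 0, 0.085],
    [54, -10, 20, 0, 0, 0, 0],
    [54, -13, 40, 0, 0, 0, 0],
    [54, -13, 40, 0, 0, 0, 0],
    [54, -13, 40, 0, 0, 0, 0]
  ]
}}

```text
time_s: 6.6
tcp_pos: [0.4169, 0.1652, 0.204]
ee_rot: [[1.0, -0.001, -0.002], [-0.001, -1.0, -0.001], [-0.002, 0.001, -1.0]]
wrist_force: [0.5, -0.0, -0.7]
gripper_width: 0.621
gripper_force: 7.4
```

{"method": "arm_command", "body": {
  "motion": [
    [54, -13, 40, 0, 0, 0, 0],
    [54, -10, 40, 0, 0, 0, 0],
    [54, -6, 40, 0, 0, 0, 0],
    [54, 0, 26, 0, 0, 0, 0],
    [54, 0, 0, 0, 0, 0, 0],
    [54, 0, 0, 0, 0, 0, 0]
  ]
}}

```text
time_s: 7.2
tcp_pos: [0.3888, 0.0206, 0.2045]
ee_rot: [[1.0, -0.003, -0.001], [-0.003, -1.0, -0.0], [-0.001, 0.0, -1.0]]
wrist_force: [0.4, 0.1, -0.8]
gripper_width: 0.622
gripper_force: 7.4
```

```bash
python3 - <<'E'
from h import *
s=sense();print(s['ee_rot'],s['tcp_pos'],s['time_s'],s['gripper_width'])
w=snap('wrist','wrist3')
for n in('tongs_tip','egg_cooker','egg'):
    z=.08 if n=='egg' else .05 if n=='egg_cooker' else s['tcp_pos'][2]
    for r in find_in(n,'wrist')[:4]: print(n,round(r['p'],2),np.round(r['location']),np.round(onz('wrist',*r['location'],z),3))
E
```

```text
[[ 9.99996333e-01 -2.62612304e-03 -6.61714100e-04]
 [-2.62612440e-03 -9.99996552e-01 -1.18551825e-06]
 [-6.61708705e-04  2.92325745e-06 -9.99999781e-01]] [0.38875718 0.02058439 0.20445954] 7.2 0.6215575117742752
tongs_tip 0.65 [173. 356.] [0.43  0.002 0.204]
egg_cooker 0.87 [ 42. 325.] [0.535 0.014 0.05 ]
egg_cooker 0.67 [169.  22.] [0.422 0.46  0.05 ]
egg 0.66 [ 18. 314.] [0.551 0.025 0.08 ]
```

View pics/wrist3.png

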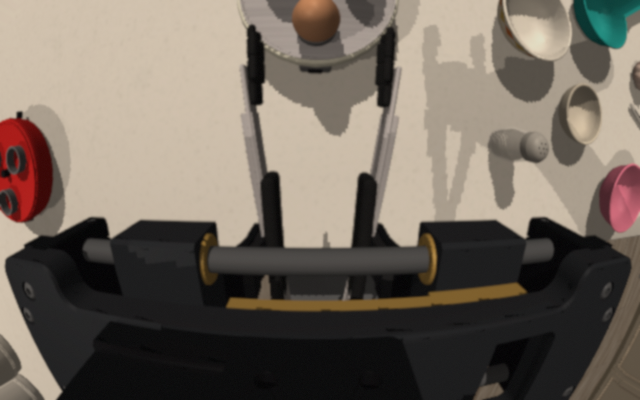

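The tongs are held well, with the jaws at (255,65) and (387,65) and the wanted egg at (316,18). I'll rise so the whole cooker is in view.

{"method": "arm_command", "body": {
  "motion": [
    [54, 0, 0, -20, 0, 0, 0],
    [54, -5, 0, -40, 0, 0, 0],
    [54, -5, 0, -40, 0, 0, 0],
    [54, -5, 0, -40, 0, 0, 0],
    [54, 0, 0, -20, 0, 0, 0],
    [54, 0, 0, 0, 0, 0, 0],
    [54, 0, 0, 0, 0, 0, 0]
  ]
}}

```text
time_s: 8.1
tcp_pos: [0.3739, 0.0218, 0.3637]
ee_rot: [[1.0, 0.0, -0.001], [0.0, -1.0, 0.0], [-0.001, -0.0, -1.0]]
wrist_force: [0.6, 0.3, -2.2]
gripper_width: 0.621
gripper_force: 7.4
```

```bash
python3 - <<'E'
from h import *
s=sense();print(s['tcp_pos'],s['time_s'],s['gripper_width'])
w=snap('wrist','wrist4'); snap('top','top4'); snap('side','side4')
for c in('wrist','top','side'):
  for n in('egg_cooker','egg','prep_bowl'):
    z=dict(egg=.08,egg_cooker=.05,prep_bowl=.04)[n]
    for r in find_in(n,c)[:4]: print(c,n,round(r['p'],2),np.round(r['location']),np.round(onz(c,*r['location'],z),3))
# brown blobs in each picture
for c in('wrist','top','side'):
    im=cv2.imread(f'pics/{c}4.png'); h=cv2.cvtColor(im,cv2.COLOR_BGR2HSV)
    mk=cv2.inRange(h,(5,90,60),(16,200,230)); k,l,st,ce=cv2.connectedComponentsWithStats(mk)
    for i in range(1,k):
        if st[i,4]>60:
            q=onz(c,ce[i][1],ce[i][0],.083)
            if abs(q[1])<.15 and .4<q[0]<.75: print(c,st[i],np.round(ce[i]),np.round(q,4))
E
```

```text
[0.37394837 0.02183805 0.36369201] 8.1 0.6205565434332169
wrist egg_cooker 0.81 [144.  76.] [0.425 0.479 0.05 ]
wrist egg_cooker 0.61 [ 28. 321.] [0.582 0.016 0.05 ]
wrist egg_cooker 0.27 [106. 522.] [ 0.484 -0.335  0.05 ]
wrist egg 0.92 [  6. 346.] [ 0.608 -0.02   0.08 ]
wrist egg 0.89 [  6. 292.] [0.609 0.056 0.08 ]
wrist egg 0.85 [ 42. 317.] [0.552 0.022 0.08 ]
wrist prep_bowl 0.82 [ 32. 480.] [ 0.606 -0.253  0.04 ]
wrist prep_bowl 0.65 [ 25. 545.] [ 0.652 -0.408  0.04 ]
wrist prep_bowl 0.6 [169. 565.] [ 0.375 -0.473  0.04 ]
top egg_cooker 0.96 [225. 175.] [0.392 0.49  0.05 ]
top egg_cooker 0.79 [186. 334.] [ 0.583 -0.024  0.05 ]
top egg 0.54 [174. 314.] [0.609 0.048 0.08 ]
top egg 0.22 [186. 326.] [0.561 0.001 0.08 ]
top prep_bowl 0.9 [178. 439.] [ 0.649 -0.395  0.04 ]
top prep_bowl 0.72 [189. 397.] [ 0.594 -0.247  0.04 ]
top prep_bowl 0.7 [245. 470.] [ 0.38  -0.477  0.04 ]
side egg_cooker 0.82 [167. 297.] [0.418 0.463 0.05 ]
side egg_cooker 0.69 [209. 353.] [ 0.59  -0.028  0.05 ]
side egg_cooker 0.15 [124. 295.] [0.454 1.346 0.05 ]
side egg 0.67 [197. 362.] [0.625 0.002 0.08 ]
side egg 0.57 [196. 342.] [0.556 0.028 0.08 ]
side prep_bowl 0.83 [288. 301.] [ 0.373 -0.472  0.04 ]
side prep_bowl 0.76 [239. 371.] [ 0.607 -0.243  0.04 ]
side prep_bowl 0.64 [267. 400.] [ 0.653 -0.411  0.04 ]
wrist [278   0  28  14 306] [292.   5.] [0.6103 0.0575 0.083 ]
wrist [333   0  29  16 359] [347.   6.] [ 0.6089 -0.021   0.083 ]
wrist [303  28  30  31 713] [318.  43.] [0.5513 0.0211 0.083 ]
side [353 184  14  22 223] [360. 195.] [0.6207 0.0154 0.083 ]
side [336 189  11  13 116] [341. 196.] [0.5527 0.0208 0.083 ]
```

View pics/wrist4.png

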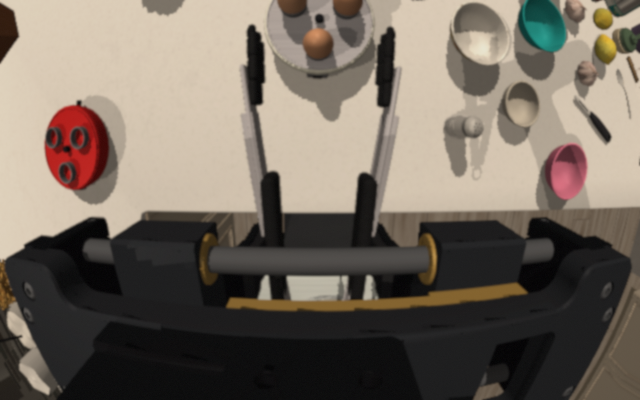

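All three eggs are in view at (318,43), (292,5) and (347,6). So the wanted egg is at about (0.552, 0.021), the cooker yaw is about 0 and the bowl is at about (0.605, -0.25). Now I'll descend in front of the cooker with open jaws and check the alignment.

{"method": "arm_command", "body": {
  "motion": [
    [54, 0, 0, 20, 0, 0, 0],
    [54, 0, 0, 40, 0, 0, 0],
    [54, 0, 0, 45, 0, 0, 0],
    [54, 0, 0, 45, 0, 0, 0],
    [54, 0, 0, 45, 0, 0, 0],
    [54, 0, 0, 45, 0, 0, 0],
    [54, 0, 0, 30, 0, 0, 0],
    [54, 0, 0, 15, 0, 0, 0]
  ]
}}

```text
time_s: 9.5
tcp_pos: [0.3728, 0.0205, 0.0772]
ee_rot: [[1.0, -0.001, -0.004], [-0.001, -1.0, -0.002], [-0.004, 0.002, -1.0]]
wrist_force: [-0.4, -0.2, -1.0]
gripper_width: 0.621
gripper_force: 7.4
```

{"method": "arm_command", "body": {
  "motion": [
    [54, 15, 0, 0, 0, 0, 0],
    [54, 15, 0, 0, 0, 0, 0],
    [54, 0, 0, 0, 0, 0, 0],
    [54, 0, 0, 0, 0, 0, 0]
  ]
}}

```text
time_s: 9.9
tcp_pos: [0.4041, 0.0211, 0.0794]
ee_rot: [[1.0, -0.001, -0.001], [-0.001, -1.0, -0.0], [-0.001, 0.0, -1.0]]
wrist_force: [-1.0, 0.3, -0.8]
gripper_width: 0.626
gripper_force: 7.4
```

```bash
python3 - <<'E'
from h import *
s=sense();R=np.array(s['ee_rot']);p=np.array(s['tcp_pos']);print(p,s['time_s'],s['gripper_width'],R[2])
im=snap('wrist','wrist5')[:,:,::-1]
h=cv2.cvtColor(im,cv2.COLOR_BGR2HSV)
mk=cv2.inRange(h,(5,90,60),(16,200,230)); k,l,st,ce=cv2.connectedComponentsWithStats(mk)
for i in range(1,k):
    if st[i,4]>60: print(st[i],np.round(ce[i]),np.round(R.T@(onz('wrist',ce[i][1],ce[i][0],.083)-p)*1000,1))
cv2.imwrite('pics/w5c.png',cv2.resize(im[0:240,180:460],(700,600)))
E
```

```text
[0.40414718 0.02113925 0.07941018] 9.9 0.6259556331004841 [-6.58496739e-04  1.37867731e-04 -9.99999774e-01]
[285   0  62  14 594] [315.   5.] [126.   -1.1  -3.7]
[580  13  11  22 102] [585.  24.] [146.5 175.8  -3.7]
```

View pics/w5c.png

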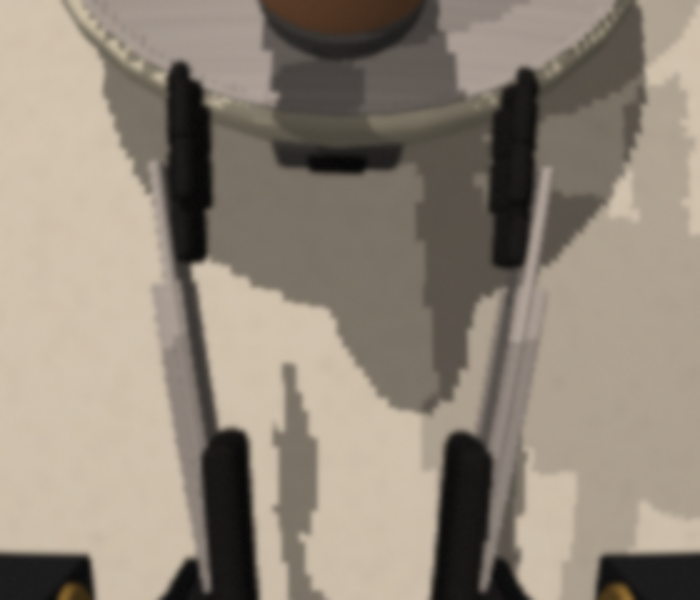

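The egg, at crop column 345, lies between the jaws, whose middle is at column 351. That calls for a shift of about 2 mm to the left, then 52 mm forward.

{"method": "arm_command", "body": {
  "motion": [
    [54, 0, -2, 0, 0, 0, 0],
    [54, 15, 0, 0, 0, 0, 0],
    [54, 15, 0, 0, 0, 0, 0],
    [54, 12, 0, 0, 0, 0, 0],
    [54, 10, 0, 0, 0, 0, 0],
    [54, 0, 0, 0, 0, 0, 0],
    [54, 0, 0, 0, 0, 0, 0]
  ]
}}

```text
time_s: 10.65
tcp_pos: [0.4557, 0.023, 0.0793]
ee_rot: [[1.0, -0.001, -0.001], [-0.001, -1.0, -0.0], [-0.001, 0.0, -1.0]]
wrist_force: [-0.1, 1.5, -0.5]
gripper_width: 0.623
gripper_force: 7.4
```

```bash
python3 - <<'E'
from h import *
s=sense();print(s['tcp_pos'],s['wrist_force'],s['gripper_width'])
a=snap('wrist','wrist6')[:,:,::-1][0:150,200:440]; b=snap('side','side6')[:,:,::-1][160:250,290:410]
cv2.imwrite('pics/c6.png',np.hstack([cv2.resize(a,(400,300)),cv2.resize(b,(400,300))]))
E
```

```text
[0.45572341 0.02302075 0.07929277] [-0.12094683  1.45628505 -0.48346431] 0.6232058808294486
```

View pics/c6.png

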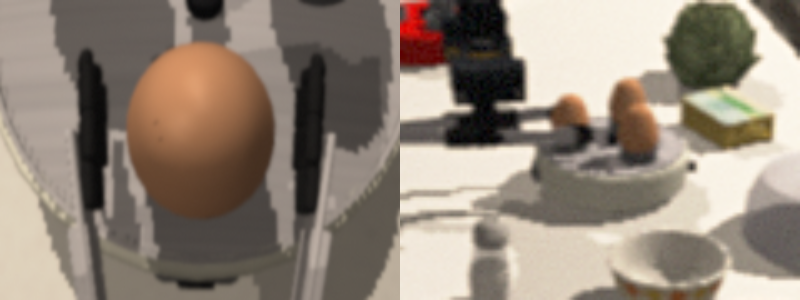

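The egg sits centred between the jaws, at mid-length and widest height. Closing gently in steps.

{"method": "arm_command", "body": {
  "motion": [
    [51, 0, 0, 0, 0, 0, 0],
    [48, 0, 0, 0, 0, 0, 0],
    [46, 0, 0, 0, 0, 0, 0],
    [44, 0, 0, 0, 0, 0, 0],
    [42, 0, 0, 0, 0, 0, 0],
    [40, 0, 0, 0, 0, 0, 0],
    [38, 0, 0, 0, 0, 0, 0],
    [36, 0, 0, 0, 0, 0, 0]
  ]
}}

```text
time_s: 11.55
tcp_pos: [0.4563, 0.0231, 0.0795]
ee_rot: [[1.0, -0.001, -0.0], [-0.001, -1.0, -0.0], [-0.0, 0.0, -1.0]]
wrist_force: [0.4, -0.3, -0.8]
gripper_width: 0.489
gripper_force: 29.9
```

{"method": "arm_command", "body": {
  "motion": [
    [36, 0, 0, 0, 0, 0, 0],
    [36, 0, 0, 0, 0, 0, 0],
    [36, 0, 0, 0, 0, 0, 0],
    [36, 0, 0, 0, 0, 0, 0],
    [36, 0, 0, 0, 0, 0, 0]
  ]
}}

```text
time_s: 12.05
tcp_pos: [0.4563, 0.0232, 0.0795]
ee_rot: [[1.0, -0.001, -0.0], [-0.001, -1.0, -0.0], [-0.0, 0.0, -1.0]]
wrist_force: [-0.1, -0.7, -1.0]
gripper_width: 0.495
gripper_force: 29.9
```

The opening is 43 mm at 30 N, so the jaws bear on the egg. Lifting slowly.

{"method": "arm_command", "body": {
  "motion": [
    [36, 0, 0, -4, 0, 0, 0],
    [36, 0, 0, -6, 0, 0, 0],
    [36, 0, 0, -8, 0, 0, 0],
    [36, 0, 0, -12, 0, 0, 0],
    [36, 0, 0, -15, 0, 0, 0],
    [36, 0, 0, -15, 0, 0, 0],
    [36, 0, 0, -15, 0, 0, 0],
    [36, 0, 0, -15, 0, 0, 0]
  ]
}}

```text
time_s: 12.85
tcp_pos: [0.4563, 0.0232, 0.1709]
ee_rot: [[1.0, -0.001, 0.001], [-0.001, -1.0, 0.0], [0.001, -0.0, -1.0]]
wrist_force: [1.0, -0.7, -1.2]
gripper_width: 0.495
gripper_force: 29.9
```

{"method": "arm_command", "body": {
  "motion": [
    [36, 0, 0, -15, 0, 0, 0],
    [36, 0, 0, -10, 0, 0, 0],
    [36, 0, 0, -5, 0, 0, 0],
    [36, 0, 0, 0, 0, 0, 0],
    [36, 0, 0, 0, 0, 0, 0]
  ]
}}

```text
time_s: 13.35
tcp_pos: [0.4558, 0.0231, 0.199]
ee_rot: [[1.0, -0.001, -0.001], [-0.001, -1.0, -0.0], [-0.001, 0.0, -1.0]]
wrist_force: [0.3, 0.7, -1.8]
gripper_width: 0.49
gripper_force: 29.9
```

```bash
python3 - <<'E'
from h import *
s=sense();print(s['tcp_pos'],s['wrist_force'],s['gripper_width'],s['gripper_force'])
a=snap('wrist','wrist7')[:,:,::-1][0:200,160:480]; b=snap('side','side7')[:,:,::-1][140:250,290:410]
cv2.imwrite('pics/c7.png',np.hstack([cv2.resize(a,(400,250)),cv2.resize(b,(272,250))]))
for c in('wrist','side'):
  for r in find_in('prep_bowl',c)[:3]: print(c,round(r['p'],2),np.round(r['location']),np.round(onz(c,*r['location'],.04),3))
E
```

```text
[0.45584042 0.02310947 0.19901115] [ 0.31477156  0.73795066 -1.79598589] 0.4895490646171889 29.905593395233154
wrist 0.94 [227. 622.] [ 0.39  -0.484  0.04 ]
wrist 0.79 [ 52. 611.] [ 0.659 -0.404  0.04 ]
wrist 0.55 [ 67. 543.] [ 0.605 -0.25   0.04 ]
side 0.87 [236. 370.] [ 0.607 -0.223  0.04 ]
side 0.73 [290. 299.] [ 0.367 -0.482  0.04 ]
side 0.57 [267. 399.] [ 0.65  -0.412  0.04 ]
```

View pics/c7.png

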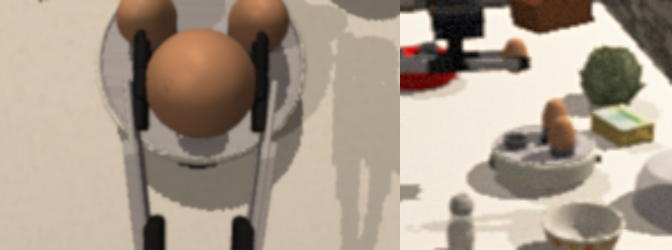

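The egg is held in the jaws well clear, and the other two are still standing in their cups. Moving to the bowl at (0.605, -0.248).

{"method": "arm_command", "body": {
  "motion": [
    [36, 2, 10, 0, 0, 0, 0],
    [36, 4, 18, 0, 0, 0, 0],
    [36, 5, 25, 0, 0, 0, 0],
    [36, 6, 30, 0, 0, 0, 0],
    [36, 6, 30, 0, 0, 0, 0],
    [36, 6, 30, 0, 0, 0, 0],
    [36, 6, 30, 0, 0, 0, 0],
    [36, 6, 30, 0, 0, 0, 0]
  ]
}}

```text
time_s: 14.35
tcp_pos: [0.4971, -0.1818, 0.1993]
ee_rot: [[1.0, -0.001, -0.001], [-0.001, -1.0, -0.0], [-0.001, 0.0, -1.0]]
wrist_force: [0.6, -0.3, -1.2]
gripper_width: 0.493
gripper_force: 29.9
```

{"method": "arm_command", "body": {
  "motion": [
    [36, 6, 25, 0, 0, 0, 0],
    [36, 4, 20, 0, 0, 0, 0],
    [36, 2, 14, 0, 0, 0, 0],
    [36, 1, 8, 0, 0, 0, 0],
    [36, 0, 0, 0, 0, 0, 0],
    [36, 0, 0, 0, 0, 0, 0],
    [36, 0, 0, 0, 0, 0, 0]
  ]
}}

```text
time_s: 15.05
tcp_pos: [0.51, -0.2461, 0.1997]
ee_rot: [[1.0, 0.0, 0.0], [0.0, -1.0, 0.0], [0.0, -0.0, -1.0]]
wrist_force: [0.2, -0.7, -1.9]
gripper_width: 0.496
gripper_force: 29.9
```

```bash
python3 - <<'E'
from h import *
s=sense();print(s['tcp_pos'],s['ee_rot'][0],s['gripper_width'])
a=snap('wrist','wrist8')[:,:,::-1][0:220,140:500]; b=snap('side','side8')[:,:,::-1][120:280,290:430]; c=snap('top','top8')[:,:,::-1][130:250,290:470]
cv2.imwrite('pics/c8.png',np.vstack([np.hstack([cv2.resize(a,(400,300)),cv2.resize(b,(400,300))]),np.hstack([cv2.resize(c,(450,300)),np.zeros((300,350,3),np.uint8)])]))
for c in('wrist','side','top'):
  for r in find_in('prep_bowl',c)[:3]: print(c,round(r['p'],2),np.round(r['location']),np.round(onz(c,*r['location'],.04),3))
E
```

```text
[ 0.51001483 -0.24610514  0.19968673] [9.99999968e-01 2.49491192e-04 4.69895843e-05] 0.49640775499463413
wrist 0.72 [ 56. 459.] [ 0.654 -0.399  0.04 ]
wrist 0.63 [275. 510.] [ 0.389 -0.504  0.04 ]
wrist 0.57 [123. 320.] [ 0.574 -0.248  0.04 ]
side 0.83 [240. 371.] [ 0.606 -0.245  0.04 ]
side 0.72 [265. 404.] [ 0.665 -0.404  0.04 ]
top 0.86 [178. 442.] [ 0.652 -0.409  0.04 ]
top 0.74 [247. 471.] [ 0.373 -0.48   0.04 ]
top 0.57 [189. 394.] [ 0.593 -0.234  0.04 ]
```

View pics/c8.png

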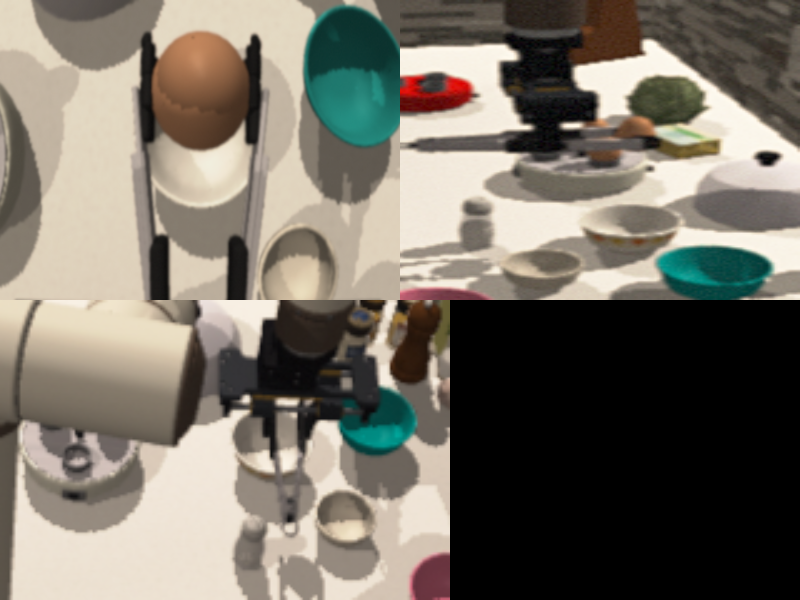

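The egg is held over the white banded bowl, in line with its middle at (0.605, -0.247). I'll lower it 60 mm so it drips close, leaving about 6 cm above the rim, then hold.

{"method": "arm_command", "body": {
  "motion": [
    [36, 0, 0, 8, 0, 0, 0],
    [36, 0, 0, 15, 0, 0, 0],
    [36, 0, 0, 15, 0, 0, 0],
    [36, 0, 0, 14, 0, 0, 0],
    [36, 0, 0, 8, 0, 0, 0],
    [36, 0, 0, 0, 0, 0, 0],
    [36, 0, 0, 0, 0, 0, 0],
    [36, 0, 0, 0, 0, 0, 0]
  ]
}}

```text
time_s: 16.15
tcp_pos: [0.5107, -0.247, 0.1403]
ee_rot: [[1.0, -0.001, 0.002], [-0.001, -1.0, -0.001], [0.002, 0.001, -1.0]]
wrist_force: [0.0, -0.0, -1.0]
gripper_width: 0.491
gripper_force: 29.9
```

{"method": "arm_command", "body": {
  "motion": [
    [36, 0, 0, 0, 0, 0, 0],
    [36, 0, 0, 0, 0, 0, 0],
    [36, 0, 0, 0, 0, 0, 0],
    [36, 0, 0, 0, 0, 0, 0],
    [36, 0, 0, 0, 0, 0, 0]
  ]
}}

```text
time_s: 16.65
tcp_pos: [0.5101, -0.2468, 0.1396]
ee_rot: [[1.0, -0.001, 0.0], [-0.001, -1.0, -0.0], [0.0, 0.0, -1.0]]
wrist_force: [-0.1, -0.0, -1.2]
gripper_width: 0.49
gripper_force: 29.9
```

```bash
python3 - <<'E'
from h import *
im=snap('wrist','wrist9')[:,:,::-1]
mk=cv2.inRange(cv2.cvtColor(im,cv2.COLOR_BGR2HSV),(5,90,60),(16,200,230)); k,l,st,ce=cv2.connectedComponentsWithStats(mk)
for i in range(1,k):
    if st[i,4]>300: print(st[i],np.round(onz('wrist',ce[i][1],ce[i][0],.146),3))
s=sense();print(s['tcp_pos'],s['gripper_width'],s['gripper_force'])
print(finish_job())
E
```

```text
[ 276   23   88   86 6048] [ 0.604 -0.248  0.146]
[   0   70   85   54 3183] [ 0.607 -0.07   0.146]
[ 0.51011969 -0.24684726  0.13957769] 0.48953150292417524 29.90600734949112
the job is handed in; nothing more can be done
None
```

The job is handed in at about 17 s: the tongs hold the nearest egg still above the middle of the larger bowl, about 6 cm over its rim, and the other two eggs were still standing in their cups after the lift.

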